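# Lock the turntable's levelling screw with its lever jam nut

### The arm

A 6-joint arm with a two-finger parallel gripper is mounted at the origin on the work surface. World frame = base frame: x ahead of the robot, y to its left, z up, the work surface at z = 0. Lengths are in m, angles in rad, forces in N, time in s.
With the tool pointing down it reaches from about 0.35 to 0.875 m from the base axis. Payload 4.2 kg.
Tool frame: the origin (TCP) lies at the very end of the fingers, on their centre line; the grasp point (between the pads) lies 19 mm behind it; y points along the fingers, z is the direction in which the jaws open and shut, and the axes are right-handed (so a half turn about y gives the same grasp; the last joint's range is limited). The gripper opens to 85 mm and grips with 20 to 120 N. Pads are 22 mm wide; open, the fingers measure 114 mm over their backs; the gripper's body (76 mm by 85 mm) begins 54 mm behind the grasp point. The pads swing forward as they close: fully open they stand 13 mm farther back than shut.
Start: joints at [1.371, 0.385, 0.008, 0, -1.194, -0.259], TCP at [0.277, 0.56, 0.231] pointing down, gripper open.
Joint ranges: [-3.14, 3.14], [-1.21, 2.06], [-1.07, 1.41], [-3.16, 2.05], [-2.99, -0.16], [-3.1, 3.1]. Speed limits (rad/s): [2.79, 2.79, 3.14, 3.14, 3.14, 3.14].

### API

Orientations are given as a rotation vector (axis times angle).
In Python, from workcell import bot gives the robot as it stands.
- The arm moves only by the shell command python3 -m creep 'ROWS' [FORCE]. ROWS is JSON, a list of rows, each a list of 7 numbers: the shift along the world's x, y, z in m, then the turn, a rotation vector about the world's x, y, z in degrees, then the opening, from 0 (shut) to 1 (fully open). A call has 1 to 5 rows; each row shifts and turns the commanded pose from where the row before left it; what a row does not reach is not made up. A row lasts 1/10 s, in which the tool goes at most 50 mm and 8.59 degrees, less where a joint would pass 70% of its speed; a pose out of reach is approached as far as the arm can. A call is refused whole if a number of a shift passes 0.05 or a number of a turn 8.59, either way. A call with a gripper value outside its range is refused whole. The fingers move at their own pace and stop on an object; FORCE is the grip in N (left out, the last holds). Time passes only in rows, so rows that do not move let the fingers close. It gives the time, the measured TCP pose, the force and the opening at its end, in the units of the state.
- bot.read_state(): the state, without advancing time (a new reading comes with each control period).
- bot.snapshot(name): name is "scene" or "side" or "wrist"; returns a dict with "pixels" (480x640x3 uint8, red, green, blue), "K" (3x3 intrinsics, pixels), "k1" (the pictures are not rectified: a ray, as slopes to the right and down, at radius r is drawn at 1 + k1 r^2 times it, then the intrinsics apply), "extrinsics" (4x4, takes a point from camera to world coordinates); the wrist camera has in their place "hand_eye" (4x4, takes a point from camera to tool coordinates, whose origin is the TCP and whose axes are the tool frame's). Camera axes: x right, y down, z forward; pixel columns grow to the right and rows downward; lengths in m; the calibration is good to about 2 mm. A picture is of the moment at which its call begins: read the wrist's pose just before it. There is no depth.
- bot.sign_off(): hands the job in, once; it reports no verdict.
The state is a dict: "t": time; "q": joint angles; "joint_velocities": joint speeds; "joint_torque": joint torques, N m; "ee_pos": TCP position; "tcp_rot": TCP orientation; "force": force on the tool from outside, world axes, zero at the start; "ft_torque": the same for the moment, N m; "grip_width": finger opening in m.
Only numpy, scipy, OpenCV 4.12 (cv2) and the standard library are available. Lean on these libraries where they do the work, as an engineer would, in place of code of your own. Each camera call takes 0.05 s, during which the arm holds its last target. There are 200 camera calls.

### The job

The cake turntable is level: lock its levelling screw. Slide the yellow-posted keeper fully home into the fork of the blue screw head so that the screw is held at its setting, then swing the jam nut's red-posted lever clockwise (seen from above) until the nut seats and is snug under load, firm but not forced, and let go, leaving the keeper in, the nut tight and the things around undisturbed.

Things in the scene. Friction and masses are not known exactly. Their poses are not given: they have to be found in the camera images.
- stand: (all sizes in mm) fixed aluminium jack unit joined to the brass-drum turntable with the cake (plate about 240 dia, centred 220 along +x and 30 along +y, top of cake 119 high). Origin: on the vertical axis of screw and nut, at table height; z up; y points from the axis to the keeper's side. The keeper runs on a pedestal 30 wide, centred on x = 0, y from 73 to 151, rail tops 82 high. Foot plate 12 thick
- nut: (mm) steel jam nut, hex about 43 across, 53 to 67 above the table, with a lever along its own +x. Origin on the screw axis, 53 above the table. The lever bar is 14 wide, its top 64 above the table; at its end, 95 from the axis, stands the red post. It turns about the vertical axis; clockwise seen from above tightens. Unless the screw is held, the screw turns along with the nut and loses its setting
- nut_post (a point): (mm) top centre of the round red post on the nut's lever, 16 dia, 123 above the table, upper 55 free. With the screw held, a push on it meets 3 N of drag for an unknown angle (0.35 to 1.45 rad), then the nut seats and the push rises 2.6 N per 0.1 rad. Snug is a push of 6 to 10 N; under 5 N is too loose, over 12 N crushes the spring seat. Let go, it springs back slightly and stays loaded
- screw: (mm) adjusting screw with a blue round head, 56 dia, 85 to 95 above the table (stud end to 105), with a white line and a fork of two round prongs (8 dia, 14 clear between) that reach 50 from the axis. Origin on the axis, 67 above the table; its own +y points along the fork. At its setting, this is parallel to the stand's +y; it starts up to 0.08 rad off, which the keeper's round nose corrects as it wedges in
- keeper (a joint): travel of the keeper in m: 0 = fully drawn out, 0.030 (30 mm) = fully home in the fork; starts at 0 to 0.010; it slides along the stand's -y with about 1.5 N drag, some more while its nose wedges into the fork, and ends at a hard stop
- keeper_post (a point): (mm) top centre of the round yellow post on the keeper, 16 dia, 130 above the table, its upper 34 free above the keeper's bar; 115 from the screw axis along the stand's +y when drawn out, 85 when home
- seat: (mm) thin brass spring seat under the nut, 51 dia, 50 to 53 above the table, fixed on the stand's axis; origin at its underside
- pink_jar: pink colour jar, white cap, 60 dia x 75 tall mm; loose bystander, origin at the centre of its underside
- teal_bottle: teal bottle, white cap, 48 dia x 115 tall mm; loose bystander, origin at the centre of its underside
- spatula: spatula lying flat, black handle; loose bystander, about 250 mm long
- nozzle: steel piping-nozzle cone standing on its wide end, 34 dia x 48 tall mm; loose bystander, origin at the centre of its underside
- bowl: steel bowl, 110 dia x 50 tall mm; loose bystander, origin at the centre of its underside
- cutter: steel ring cutter, 72 dia x 35 tall mm; loose bystander, origin at the centre of its underside

How it is judged:
By the outcome, as a careful person would: the job done as asked, in the order asked, and still so for the second after the job is handed in, with the robot touching nothing.
It also fails if it takes over 69 s, if anything falls off the work surface, if the arm or the gripper's body presses on something with over 40 N, if the wrist force passes 120 N, or if a joint passes its speed limit or range.

## Working session

There is one attempt and no reset: what is moved stays moved. The work goes in short steps, Python scripts to look and compute and a shell command to move; the robot and the scene stay as the last step left them, time stands still between calls to the robot, and variables do not carry over. Pictures are saved under pics/ and viewed, about 8 in all and at most 12, crops included, and the job is handed in when it is done.

```bash
ls; mkdir -p pics
python3 - <<'E'
from workcell import bot
import cv2
s=bot.read_state();print(s)
for n in ["scene","side"]:
    p=bot.snapshot(n);cv2.imwrite(f"pics/{n}0.png",p["pixels"][:,:,::-1]);print(n,p["K"],p["k1"],p["extrinsics"])
E
```

```text
pics
{'t': 0.0, 'q': array([ 1.37059808e+00,  3.85560910e-01,  6.61384072e-03, -4.99878724e-04,
       -1.19398569e+00, -2.58586091e-01]), 'joint_velocities': array([ 0.0001978 , -0.00066679,  0.00062119, -0.00034445,  0.00033328,
        0.00014354]), 'joint_torque': array([ 4.44108018e-04, -3.92292416e+01,  1.88402206e+01,  4.18623447e+00,
       -4.69354927e-03, -2.70609050e-06]), 'ee_pos': array([0.27651807, 0.55984908, 0.23021413]), 'tcp_rot': array([-0.45889126, -1.96400354,  1.96834277]), 'force': array([0.56186416, 0.73752369, 0.57034186]), 'ft_torque': array([-0.0116563 , -0.00484819, -0.03374546]), 'grip_width': 0.08534697764911696}
scene [[499.4102789    0.         315.00978205]
 [  0.         499.4102789  231.21252134]
 [  0.           0.           1.        ]] -0.04924598574887139 [[-0.81055946  0.48638825 -0.32622053  0.86603791]
 [ 0.5855709   0.66355762 -0.46561573  0.49338793]
 [-0.0100039  -0.56843448 -0.82266771  0.93840806]
 [ 0.          0.          0.          1.        ]]
side [[515.17401352   0.         326.56052519]
 [  0.         515.17401352 220.62698859]
 [  0.           0.           1.        ]] -0.1139716403490045 [[ 0.81814441 -0.43924365  0.37108589  0.12669601]
 [-0.57501136 -0.62352174  0.52970045 -0.56317549]
 [-0.00128744 -0.64675006 -0.76270092  0.89797348]
 [ 0.          0.          0.          1.        ]]
```

View pics/scene0.png

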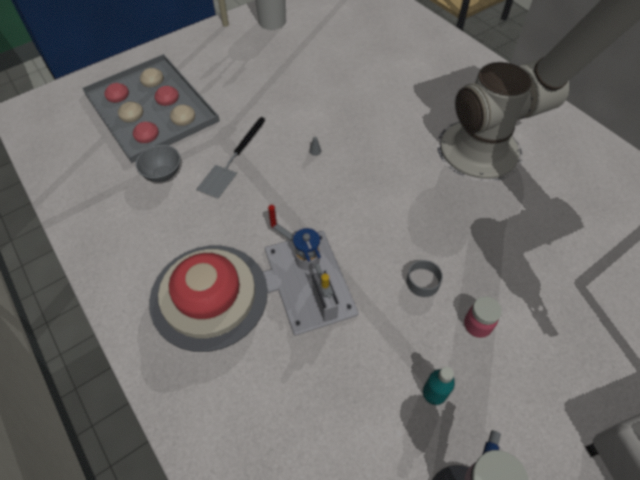

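View pics/side0.png

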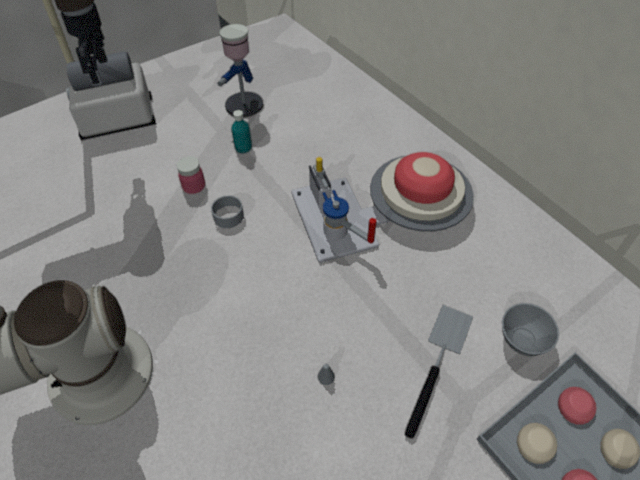

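The scene view shows the blue head at about (306,243), the yellow post at (325,280) and the red post at (272,215). In the side view they are at (335,207), (319,165) and (372,230). The jack is clear of the bystanders.

```bash
cat > h.py <<'E'
import numpy as np,cv2
from workcell import bot
from scipy.spatial.transform import Rotation as R
def ray(p,uv,T=None):
    T=p["extrinsics"] if T is None else T
    K=p["K"];d=np.array([(uv[0]-K[0,2])/K[0,0],(uv[1]-K[1,2])/K[1,1]]);r=np.linalg.norm(d);x=r
    for _ in range(20): x=r/(1+p["k1"]*x*x)
    d=d*(x/r if r>0 else 1)
    return T[:3,3],T[:3,:3]@np.array([*d,1])
def plane(p,uv,z,T=None):
    o,d=ray(p,uv,T);return o+d*(z-o[2])/d[2]
def proj(p,X,T=None):
    T=p["extrinsics"] if T is None else T
    c=np.linalg.inv(T)@np.array([*X,1]);d=c[:2]/c[2];d=d*(1+p["k1"]*d@d)
    return d*p["K"][0,0]+p["K"][:2,2]
def tri(a,b):
    A=np.zeros((3,3));y=np.zeros(3)
    for o,d in(a,b):
        d=d/np.linalg.norm(d);P=np.eye(3)-np.outer(d,d);A+=P;y+=P@o
    return np.linalg.solve(A,y)
RNG={"yellow":[(20,140,90),(34,255,255)],"blue":[(105,140,60),(125,255,255)],"red":[(0,190,60),(6,255,255)],"red2":[(174,190,60),(180,255,255)]}
def blobs(img,c,amin=15):
    h=cv2.cvtColor(img,cv2.COLOR_RGB2HSV);m=cv2.inRange(h,*map(np.array,RNG[c]))
    if c=="red": m|=cv2.inRange(h,*map(np.array,RNG["red2"]))
    n,l,st,ce=cv2.connectedComponentsWithStats(m)
    return [(st[i].tolist(),ce[i].round(1).tolist()) for i in range(1,n) if st[i][4]>=amin]
E
python3 - <<'E'
from h import *
P={n:bot.snapshot(n) for n in["scene","side"]}
for n in P:
    for c in["yellow","blue","red"]:print(n,c,blobs(P[n]["pixels"],c))
    im=P[n]["pixels"]; u,v=(230,180) if n=="scene" else (260,140)
    cv2.imwrite(f"pics/{n}1.png",cv2.resize(im[v:v+150,u:u+150][:,:,::-1],(600,600),interpolation=cv2.INTER_CUBIC))
a=cv2.hconcat([cv2.imread(f"pics/{n}1.png") for n in P]);cv2.imwrite("pics/c1.png",cv2.resize(a,(800,400)))
E
```

```text
scene yellow [([321, 274, 8, 14, 79], [324.8, 280.1])]
scene blue [([141, 0, 39, 29, 390], [162.3, 9.4]), ([198, 8, 16, 11, 56], [203.9, 13.3]), ([50, 26, 41, 33, 445], [72.5, 41.1]), ([159, 26, 6, 9, 20], [161.2, 30.6]), ([166, 26, 9, 7, 21], [169.9, 29.0]), ([110, 42, 20, 13, 71], [119.4, 47.6]), ([294, 230, 25, 29, 338], [306.0, 240.9]), ([488, 443, 9, 7, 36], [492.2, 446.4])]
scene red [([270, 207, 5, 18, 53], [272.0, 215.3])]
side yellow [([317, 158, 5, 14, 67], [319.0, 164.3])]
side blue [([223, 72, 7, 7, 26], [226.7, 75.0]), ([323, 191, 25, 28, 376], [334.6, 207.0])]
side red [([368, 219, 8, 23, 120], [371.4, 229.9])]
```

View pics/c1.png

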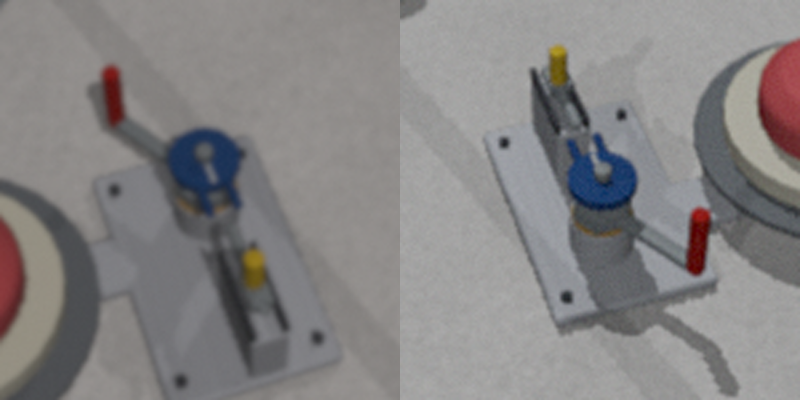

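The crops give the post tops and stud end in both views: scene yellow (325.2,275.3), red (271.6,206.5), stud (306.5,235.8); side yellow (319.2,159), red (372.5,220), stud (336.1,203.8).

Run:
```python
from h import *
a=bot.snapshot("scene");b=bot.snapshot("side")
pts={"yel":((325.2,275.8),(319.2,159.5),.130),"red":((271.6,207.5),(372.5,221),.123),"stud":((306.5,235.8),(336.1,203.8),.105)}
W={}
for k,(u,v,z) in pts.items():
    A,B,t=plane(a,u,z),plane(b,v,z),tri(ray(a,u),ray(b,v));W[k]=(A+B)[:2]/2;print(k,A.round(4),B.round(4),t.round(4))
o=W["stud"]
for k in("yel","red"):
    d=W[k]-o;print(k,np.linalg.norm(d)*1e3,np.arctan2(d[1],d[0]))
# foot-plate far bolts in scene crop
T=R.from_rotvec(bot.read_state()["tcp_rot"]).as_matrix();print(T.round(3))
for n,p,uv in[("scene",a,[(114,190),(242,154),(317,338),(181,381)]),("side",b,[(504-400,143),(621-400,115),(567-400,297)])]:
    for q in uv:
        off=(230,180) if n=="scene" else (260,140)
        print(n,plane(p,np.array(q)/2.667+off,.012).round(4)-[*o,0])
# bystanders
print(bot.snapshot("wrist")["hand_eye"])
```

```text
yel [0.5891 0.1284 0.13  ] [0.5876 0.1222 0.13  ] [0.5888 0.1261 0.1264]
red [ 0.58   -0.0689  0.123 ] [ 0.5773 -0.0779  0.123 ] [ 0.5792 -0.0737  0.1175]
stud [0.556  0.0207 0.105 ] [0.555  0.0136 0.105 ] [0.5558 0.0174 0.101 ]
yel 113.03712384809903 1.2762560616971377
red 93.45202843982905 -1.320821270478739
[[-0.897 -0.    -0.443]
 [ 0.443 -0.001 -0.897]
 [-0.    -1.     0.001]]
scene [ 0.04939207 -0.05963885  0.012     ]
scene [-0.05680793 -0.02613885  0.012     ]
scene [-0.00280793  0.14476115  0.012     ]
scene [0.10169207 0.11266115 0.012     ]
side [-0.00290793  0.14086115  0.012     ]
side [0.10229207 0.10916115 0.012     ]
side [-0.05440793 -0.03093885  0.012     ]
[[ 1.07144953e-03  9.63613155e-01  2.67298595e-01 -6.62612294e-02]
 [-3.71117737e-04 -2.67298347e-01  9.63613748e-01 -1.42436855e-01]
 [ 9.99999357e-01 -1.13166274e-03  7.12172470e-05 -3.39815581e-04]
 [ 0.00000000e+00  0.00000000e+00  0.00000000e+00  1.00000000e+00]]
```

Axis ≈ (0.5556, 0.017), stand y azimuth ≈ 1.272, red post at azimuth −1.32, so its clockwise path swings clear of the cake. Next I move above the keeper post and refine with the wrist camera.

```bash
r='[0.026,-0.036,0,0,0,0.78,1]'; python3 -m creep '[[0.026,-0.036,0,0,0,0.78,1],[0.026,-0.036,0,0,0,0.78,1],[0.026,-0.036,0,0,0,0.78,1],[0.026,-0.036,0,0,0,0.78,1],[0.026,-0.036,0,0,0,0.78,1]]' && python3 -m creep '[[0.026,-0.036,0,0,0,0.78,1],[0.026,-0.036,0,0,0,0.78,1],[0.026,-0.036,0,0,0,0.78,1],[0.026,-0.036,0,0,0,0.78,1],[0.026,-0.036,0,0,0,0.78,1]]' && python3 -m creep '[[0.026,-0.036,0,0,0,0.78,1],[0.026,-0.036,0,0,0,0.78,1],[0,0,0,0,0,0,1],[0,0,0,0,0,0,0.5],[0,0,0,0,0,0,0.4]]'
cat >> h.py <<'E'
def wrist():
    s=bot.read_state();p=bot.snapshot("wrist");T=np.eye(4);T[:3,:3]=R.from_rotvec(s["tcp_rot"]).as_matrix();T[:3,3]=s["ee_pos"]
    return s,p,T@p["hand_eye"],T
E
python3 - <<'E'
from h import *
s,p,T,H=wrist();print(s["ee_pos"],H[:3,:3].round(3),s["grip_width"],s["force"])
cv2.imwrite("pics/w1.png",p["pixels"][:,:,::-1])
for c in["yellow","blue","red"]:print(c,[ (b,plane(p,b[1],.12,T).round(4)) for b in blobs(p["pixels"],c,60)])
E
```

```text
t: 0.85
ee_pos: [0.4075, 0.3789, 0.2315]
tcp_rot: [-0.396, -2.008, 2.007]
force: [0.3, -0.7, 0.3]
grip_width: 0.0854
t: 1.35
ee_pos: [0.5376, 0.1988, 0.2316]
tcp_rot: [-0.333, -2.048, 2.047]
force: [0.9, 0.3, 0.1]
grip_width: 0.0852
t: 1.85
ee_pos: [0.5884, 0.1288, 0.2312]
tcp_rot: [-0.306, -2.063, 2.063]
force: [0.1, 1.2, -0.4]
grip_width: 0.0593
[0.58836458 0.12882847 0.2312482 ] [[-0.957 -0.    -0.291]
 [ 0.291  0.    -0.957]
 [ 0.    -1.     0.   ]] 0.059348727604459355 [ 0.07441639  1.23634813 -0.40786779]
yellow [(([306, 217, 24, 30, 461], [317.1, 234.2]), array([0.5872, 0.1281, 0.12  ]))]
blue [(([450, 184, 59, 20, 575], [478.8, 192.3]), array([0.5836, 0.0234, 0.12  ])), (([414, 237, 22, 5, 70], [425.8, 239.8]), array([0.5632, 0.0623, 0.12  ])), (([438, 237, 66, 23, 747], [471.6, 249.2]), array([0.5482, 0.035 , 0.12  ]))]
red [(([565, 141, 75, 28, 1549], [604.2, 153.5]), array([ 0.5848, -0.0577,  0.12  ]))]
```

View pics/w1.png

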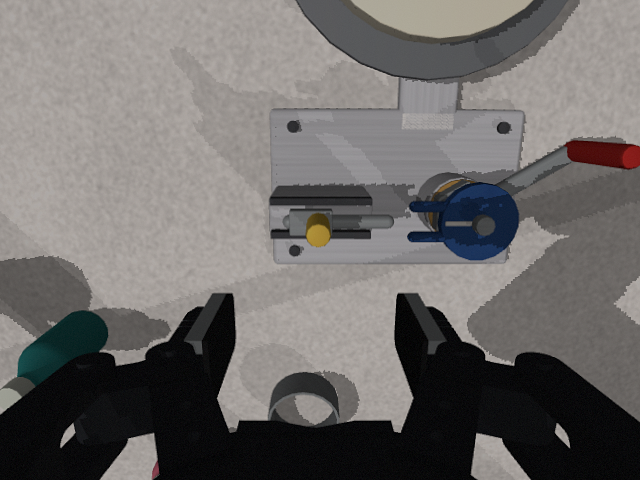

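The wrist view shows the yellow post top at (318,236), the stud at (484,224), the fork opening toward the keeper nose and the keeper drawn out. The bolts at (293,127) and (503,128) lie along a row, so the jaw is aligned with the rail.

Run:
```python
from h import *
s,p,T,H=wrist()
for n,uv,z in[("yel",(318,236),.13),("stud",(484,224),.105),("b1",(293,127),.012),("b2",(503,128),.012),("red",(631,157),.123),("cutter",(303,400),.035)]:
    X=plane(p,uv,z,T);print(n,X.round(4),((X-H[:3,3])@H[:3,:3]*1e3).round(1))
```

```text
yel [0.5884 0.1276 0.13  ] [ -0.6 101.4   1.5]
stud [0.5572 0.0193 0.105 ] [ -2.1 126.4 114.3]
b1 [0.656  0.1285 0.012 ] [-65.  219.4 -18.9]
b2 [ 0.6035 -0.0444  0.012 ] [-64.9 219.4 161.8]
red [ 0.5787 -0.072   0.123 ] [-49.2 108.4 195.4]
cutter [0.4103 0.1957 0.035 ] [189.5 196.4 -12. ]
```

```bash
python3 -m creep '[[0,-0.001,-0.02,0,0,0,0.3],[0,0,-0.03,0,0,0,0.3],[0,0,-0.025,0,0,0,0.3],[0,0,-0.02,0,0,0,0.3],[0,0,-0.015,0,0,0,0.3]]' && python3 -m creep '[[0,0,-0.01,0,0,0,0.3],[0,0,-0.006,0,0,0,0.3],[0,0,0,0,0,0,0.3],[0,0,0,0,0,0,0.3]]'
python3 - <<'E'
from h import *
s,p,T,H=wrist();print(s["ee_pos"],s["force"],s["ft_torque"],s["grip_width"])
cv2.imwrite("pics/w2.png",p["pixels"][:,:,::-1])
E
```

```text
t: 2.45
ee_pos: [0.5877, 0.1284, 0.12]
tcp_rot: [-0.303, -2.062, 2.064]
force: [0.3, 0.2, 0.1]
grip_width: 0.0254
t: 2.85
ee_pos: [0.5892, 0.1278, 0.1061]
tcp_rot: [-0.308, -2.064, 2.063]
force: [0.4, -1.0, 0.6]
grip_width: 0.026
[0.58919608 0.12779741 0.1060921 ] [ 0.35449604 -1.0403882   0.56978142] [-0.0245139  -0.00027996  0.01357816] 0.02599561915271123
```

View pics/w2.png

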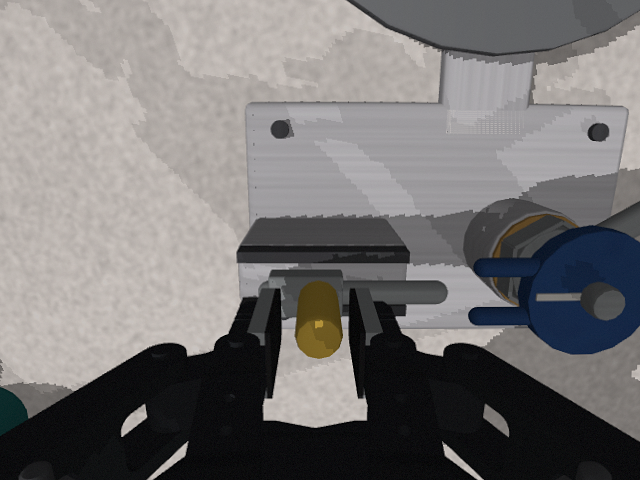

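The post stands between the pads with about 5 mm slack each side, and the keeper nose points into the fork. Now I push along stand −y.

```bash
python3 -m creep '[[-0.0012,-0.0038,0,0,0,0,0.3],[-0.0012,-0.0038,0,0,0,0,0.3],[-0.0012,-0.0038,0,0,0,0,0.3],[-0.0012,-0.0038,0,0,0,0,0.3]]'; python3 -m creep '[[-0.0012,-0.0038,0,0,0,0,0.3],[-0.0006,-0.0019,0,0,0,0,0.3],[0,0,0,0,0,0,0.3]]';  python3 -m creep '[[-0.0006,-0.0019,0,0,0,0,0.3],[-0.0006,-0.0019,0,0,0,0,0.3],[0,0,0,0,0,0,0.3]]'
```

```text
t: 3.3
ee_pos: [0.5844, 0.1121, 0.1059]
tcp_rot: [-0.309, -2.064, 2.062]
force: [0.1, 1.6, 0.2]
grip_width: 0.0254
t: 3.6
ee_pos: [0.5819, 0.1059, 0.1053]
tcp_rot: [-0.307, -2.062, 2.063]
force: [0.5, 0.3, 0.3]
grip_width: 0.0254
t: 3.9
ee_pos: [0.5808, 0.1024, 0.1052]
tcp_rot: [-0.307, -2.062, 2.063]
force: [0.2, 0.4, 0.7]
grip_width: 0.0258
```

```bash
python3 -m creep '[[-0.0006,-0.0019,0,0,0,0,0.3],[0,0,0,0,0,0,0.3]]';python3 -m creep '[[-0.0006,-0.0019,0,0,0,0,0.3],[0,0,0,0,0,0,0.3]]';  python3 -m creep '[[-0.0003,-0.001,0,0,0,0,0.3],[0,0,0,0,0,0,0.3]]';  python3 -m creep '[[-0.0003,-0.001,0,0,0,0,0.3],[0,0,0,0,0,0,0.3]]'
```

```text
t: 4.1
ee_pos: [0.5802, 0.1006, 0.1052]
tcp_rot: [-0.307, -2.062, 2.063]
force: [0.5, -0.0, 0.6]
grip_width: 0.0258
t: 4.3
ee_pos: [0.5797, 0.0987, 0.1052]
tcp_rot: [-0.307, -2.062, 2.063]
force: [0.2, -0.0, -0.4]
grip_width: 0.0255
t: 4.5
ee_pos: [0.5794, 0.0977, 0.1052]
tcp_rot: [-0.307, -2.062, 2.063]
force: [2.2, 0.2, -0.2]
grip_width: 0.0257
t: 4.7
ee_pos: [0.5791, 0.0968, 0.1052]
tcp_rot: [-0.307, -2.062, 2.063]
force: [1.0, 1.4, -0.6]
grip_width: 0.0255
```

```bash
python3 -m creep '[[-0.0003,-0.001,0,0,0,0,0.3],[0,0,0,0,0,0,0.3]]';python3 -m creep '[[-0.0003,-0.001,0,0,0,0,0.3],[0,0,0,0,0,0,0.3]]';  python3 -m creep '[[-0.0003,-0.001,0,0,0,0,0.3],[0,0,0,0,0,0,0.3]]'
python3 - <<'E'
from h import *
s,p,T,H=wrist();print(s["force"]@H[:3,2])
for c in["yellow","blue"]:print(c,[ (b,plane(p,b[1],.13,T).round(4)) for b in blobs(p["pixels"],c,60)])
cv2.imwrite("pics/w3.png",p["pixels"][:,:,::-1])
E
```

```text
t: 4.9
ee_pos: [0.5788, 0.0957, 0.1052]
tcp_rot: [-0.307, -2.062, 2.063]
force: [0.6, 0.1, 0.6]
grip_width: 0.0258
t: 5.1
ee_pos: [0.5784, 0.0947, 0.1052]
tcp_rot: [-0.307, -2.062, 2.063]
force: [1.5, 0.8, -0.9]
grip_width: 0.0256
t: 5.3
ee_pos: [0.5783, 0.0941, 0.1053]
tcp_rot: [-0.307, -2.063, 2.062]
force: [-0.4, 3.0, -0.6]
grip_width: 0.0256
-2.760634598068077
yellow [(([277, 313, 46, 45, 1538], [299.3, 335.9]), array([0.5814, 0.0989, 0.13  ]))]
blue [(([394, 229, 184, 126, 11793], [506.3, 291.4]), array([0.577 , 0.0327, 0.13  ])), (([394, 261, 60, 15, 765], [423.6, 268.1]), array([0.5922, 0.0558, 0.13  ]))]
```

View pics/w3.png

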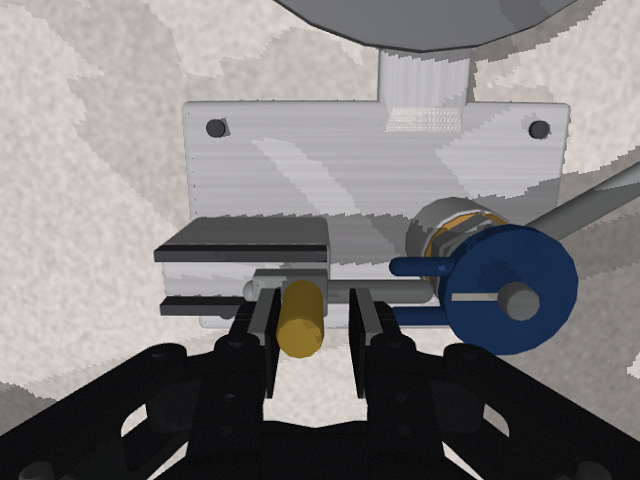

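The post now touches the trailing pad, and the nose is in the fork about 83–85 mm from the axis. I push gently on to confirm the hard stop.

```bash
python3 -m creep '[[-0.0003,-0.001,0,0,0,0,0.3],[0,0,0,0,0,0,0.3]]';python3 -m creep '[[-0.0003,-0.001,0,0,0,0,0.3],[0,0,0,0,0,0,0.3]]';  python3 -m creep '[[-0.0003,-0.001,0,0,0,0,0.3],[0,0,0,0,0,0,0.3]]'
```

```text
t: 5.55
ee_pos: [0.5783, 0.094, 0.1053]
tcp_rot: [-0.308, -2.065, 2.061]
force: [0.3, 6.4, -1.9]
grip_width: 0.0257
t: 5.75
ee_pos: [0.5783, 0.0939, 0.1053]
tcp_rot: [-0.309, -2.067, 2.06]
force: [0.8, 8.4, -2.0]
grip_width: 0.0258
t: 5.95
ee_pos: [0.5783, 0.0938, 0.1053]
tcp_rot: [-0.309, -2.069, 2.059]
force: [0.9, 11.0, -2.0]
grip_width: 0.0253
```

Solid stop: force rose 8 N with only 0.2 mm of motion. Back off, lift and check the joint range for the lever swing.

```bash
python3 -m creep '[[0.001,0.003,0,0,0,0,0.3],[0.001,0.004,0,0,0,0,0.3],[0,0,0.02,0,0,0,0.35],[0,0,0.04,0,0,0,0.35],[0,0,0.04,0,0,0,0.35]]'; python3 -c "
from h import *
s=bot.read_state();print(s['q'].round(3),s['force'])"
```

```text
t: 6.45
ee_pos: [0.5785, 0.0968, 0.2058]
tcp_rot: [-0.304, -2.058, 2.064]
force: [0.8, -0.6, -0.9]
grip_width: 0.03
[ 4.420e-01  3.410e-01 -1.260e-01  1.000e-03 -1.108e+00  8.320e-01] [ 0.80242232 -0.63042095 -0.91187005]
```

```bash
python3 -m creep '[[0,-0.0243,0,0,0,-8.55,0.4],[0,-0.0243,0,0,0,-8.55,0.4],[0,-0.0243,0,0,0,-8.55,0.4],[0,-0.0243,0,0,0,-8.55,0.4],[0,-0.0243,0,0,0,-8.55,0.4]]'; python3 -m creep '[[0,-0.0243,0,0,0,-8.55,0.4],[0,-0.0243,0,0,0,-8.55,0.4],[0,0,0,0,0,0,0.4],[0,0,0,0,0,0,0.4]]'
python3 - <<'E'
from h import *
s,p,T,H=wrist();print(s["ee_pos"],H[:3,:3].round(3),s["force"],s["grip_width"])
for c in["red","blue","yellow"]:print(c,[ (b,plane(p,b[1],.123,T).round(4)) for b in blobs(p["pixels"],c,60)])
cv2.imwrite("pics/w4.png",p["pixels"][:,:,::-1])
E
```

```text
t: 6.95
ee_pos: [0.5787, -0.0253, 0.2054]
tcp_rot: [-0.914, -1.581, 1.584]
force: [0.3, 1.0, 1.2]
grip_width: 0.0338
t: 7.35
ee_pos: [0.5789, -0.073, 0.2052]
tcp_rot: [-1.091, -1.376, 1.378]
force: [-0.2, 0.1, -0.4]
grip_width: 0.034
[ 0.57889377 -0.07302205  0.20522415] [[-0.229 -0.001 -0.973]
 [ 0.973 -0.    -0.229]
 [-0.    -1.     0.001]] [-0.21441675  0.13330592 -0.37163031] 0.03397026396236206
red [(([302, 211, 26, 45, 854], [315.4, 234.4]), array([ 0.5792, -0.0801,  0.123 ]))]
blue [(([268, 328, 88, 90, 4151], [313.7, 364.6]), array([0.561 , 0.0018, 0.123 ]))]
yellow []
```

View pics/w4.png

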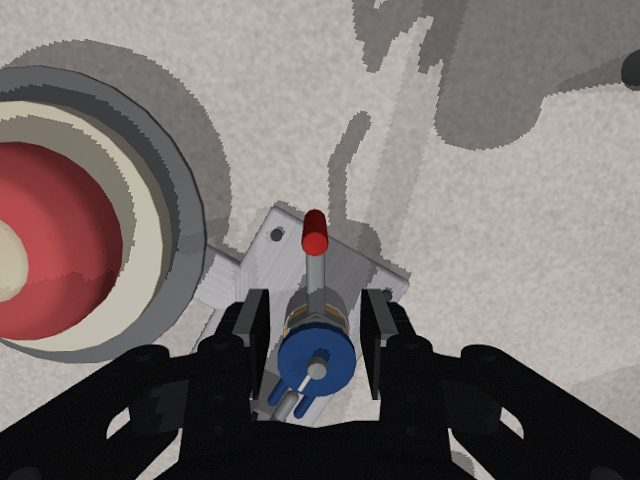

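The red post top at (315,244) is in line between the pads, with the lever radial. The stud is at (317,368) and the keeper rod is in the fork.

```bash
python3 - <<'E'
from h import *
s,p,T,H=wrist()
for n,uv,z in[("red",(315,244),.123),("stud",(317,368),.105)]:
    X=plane(p,uv,z,T);print(n,X.round(4),((X-H[:3,3])@H[:3,:3]*1e3).round(1))
E
python3 -m creep '[[0,0,-0.04,0,0,0,0.4],[0,0,-0.03,0,0,0,0.4],[0,0,-0.03,0,0,0,0.35],[0,0,-0.02,0,0,0,0.3],[0,0,0,0,0,0,0.3]]'
```

```text
red [ 0.5783 -0.0739  0.123 ] [-1.3 82.2  1. ]
stud [0.5558 0.0157 0.105 ] [ 91.1 100.2   2.3]
t: 7.95
ee_pos: [0.5771, -0.0715, 0.0822]
tcp_rot: [-1.085, -1.373, 1.381]
force: [-0.9, -0.1, 0.2]
grip_width: 0.0256
```

```bash
python3 -m creep '[[-0.0029,-0.0014,0,0,0,0,0.3],[-0.0019,-0.0005,0,0,0,0,0.3],[0,0,0,0,0,0,0.3]]'
cat >> h.py <<'E'
C=np.array([.5563,.0175])
def tang(n=1):
    F=[]
    for _ in range(n):
        s=bot.read_state();F.append(s["force"]);
        if n>1: bot.snapshot("wrist")
    H=R.from_rotvec(s["tcp_rot"]).as_matrix();d=s["ee_pos"][:2]-C
    print("t",s["t"],"xy",s["ee_pos"][:2].round(4),"r",np.hypot(*d).round(4),"th",np.arctan2(d[1],d[0]).round(4),"yawz",np.arctan2(H[1,2],H[0,2]).round(3),"push",(-np.mean(F,0)@H[:,2]).round(2),"rad",(np.mean(F,0)@H[:,0]).round(2),"z",np.mean(F,0)[2].round(2))
E
python3 - <<'E'
from h import *
tang(3)
d=bot.read_state()["ee_pos"][:2]-C;t=np.arctan2(d[1],d[0])
f=lambda t:.0945*np.array([np.cos(t),np.sin(t)])
for k in range(18):print(k,((f(t-.1*(k+1))-f(t-.1*k))/2).round(4))
E
```

```text
t: 8.25
ee_pos: [0.5751, -0.074, 0.0869]
tcp_rot: [-1.093, -1.38, 1.376]
force: [-0.1, -0.4, 0.6]
grip_width: 0.0253
t 8.35 xy [ 0.5751 -0.0741] r 0.0935 th -1.3684 yawz -2.911 push -0.05 rad -0.26 z 0.43
0 [-0.0047 -0.0007]
1 [-0.0047 -0.0002]
2 [-0.0047  0.0002]
3 [-0.0047  0.0007]
4 [-0.0046  0.0012]
5 [-0.0044  0.0016]
6 [-0.0043  0.002 ]
7 [-0.004   0.0025]
8 [-0.0038  0.0029]
9 [-0.0035  0.0032]
10 [-0.0031  0.0035]
11 [-0.0028  0.0038]
12 [-0.0024  0.0041]
13 [-0.0019  0.0043]
14 [-0.0015  0.0045]
15 [-0.001   0.0046]
16 [-0.0006  0.0047]
17 [-0.0001  0.0047]
```

```bash
python3 -m creep '[[-0.0047,-0.0007,0,0,0,-2.5,0.3],[-0.0047,-0.0007,0,0,0,-2.87,0.3],[0,0,0,0,0,0,0.3]]'; python3 -c "
from h import *
tang(3)"; python3 -m creep '[[-0.0047,-0.0002,0,0,0,-2.87,0.3],[-0.0047,-0.0002,0,0,0,-2.87,0.3],[0,0,0,0,0,0,0.3]]'; python3 -c "
from h import *
tang(3)"
```

```text
t: 8.7
ee_pos: [0.5663, -0.0755, 0.0863]
tcp_rot: [-1.144, -1.312, 1.308]
force: [0.9, 0.1, 0.1]
grip_width: 0.0257
t 8.8 xy [ 0.5662 -0.0755] r 0.0936 th -1.4643 yawz -3.003 push 1.66 rad -0.19 z 0.55
t: 9.15
ee_pos: [0.5565, -0.0761, 0.086]
tcp_rot: [-1.193, -1.238, 1.236]
force: [1.8, -0.8, 1.7]
grip_width: 0.0257
t 9.25 xy [ 0.5565 -0.076 ] r 0.0935 th -1.5691 yawz -3.103 push 2.17 rad -0.75 z 2.24
```

```bash
python3 -m creep '[[-0.0047,0.0002,0,0,0,-2.87,0.3],[-0.0047,0.0002,0,0,0,-2.87,0.3],[0,0,0,0,0,0,0.3]]'; python3 -c "
from h import *
tang(4)"; python3 -m creep '[[-0.0047,0.0007,0,0,0,-2.87,0.3],[0,0,0,0,0,0,0.3]]'; python3 -c "
from h import *
tang(4)"; python3 -m creep '[[-0.0047,0.0007,0,0,0,-2.87,0.3],[0,0,0,0,0,0,0.3]]'; python3 -c "
from h import *
tang(4)"
```

```text
t: 9.6
ee_pos: [0.5465, -0.0755, 0.0856]
tcp_rot: [-1.238, -1.164, 1.163]
force: [3.0, -1.0, 1.4]
grip_width: 0.0253
t 9.75 xy [ 0.5465 -0.0755] r 0.0935 th -1.6762 yawz 3.08 push 2.49 rad -0.42 z 1.28
t: 10.0
ee_pos: [0.5415, -0.0749, 0.0852]
tcp_rot: [-1.26, -1.126, 1.126]
force: [1.4, -0.6, 1.6]
grip_width: 0.0256
t 10.15 xy [ 0.5415 -0.0749] r 0.0936 th -1.7293 yawz 3.029 push 1.86 rad -0.43 z 1.19
t: 10.4
ee_pos: [0.5368, -0.074, 0.0852]
tcp_rot: [-1.282, -1.088, 1.088]
force: [1.4, 0.7, 1.2]
grip_width: 0.0256
t 10.55 xy [ 0.5368 -0.0741] r 0.0936 th -1.7809 yawz 2.979 push 1.74 rad 0.59 z 1.2
```

```bash
m(){ python3 -c "
from h import *
tang(4)"; }; python3 -m creep '[[-0.0046,0.0012,0,0,0,-2.87,0.3],[0,0,0,0,0,0,0.3]]' >/dev/null; m; python3 -m creep '[[-0.0046,0.0012,0,0,0,-2.87,0.3],[0,0,0,0,0,0,0.3]]' >/dev/null; m; python3 -m creep '[[-0.0044,0.0016,0,0,0,-2.87,0.3],[0,0,0,0,0,0,0.3]]' >/dev/null; m
```

```text
t 10.95 xy [ 0.5321 -0.073 ] r 0.0937 th -1.8319 yawz 2.929 push 1.46 rad -0.08 z 0.09
t 11.35 xy [ 0.5277 -0.0717] r 0.0937 th -1.8812 yawz 2.879 push 1.45 rad 0.72 z 0.01
t 11.75 xy [ 0.5232 -0.0702] r 0.0937 th -1.9313 yawz 2.829 push 1.81 rad 0.86 z -0.32
```

```bash
m(){ python3 -c "
from h import *
tang(4)"; }; python3 -m creep '[[-0.0044,0.0016,0,0,0,-2.87,0.3],[0,0,0,0,0,0,0.3]]' >/dev/null; m; python3 -m creep '[[-0.0043,0.002,0,0,0,-2.87,0.3],[0,0,0,0,0,0,0.3]]' >/dev/null; m; python3 -m creep '[[-0.0043,0.002,0,0,0,-2.87,0.3],[0,0,0,0,0,0,0.3]]' >/dev/null; m
```

```text
t 12.15 xy [ 0.5189 -0.0685] r 0.0938 th -1.9804 yawz 2.779 push 1.41 rad 0.97 z -0.25
t 12.55 xy [ 0.5146 -0.0666] r 0.0939 th -2.0313 yawz 2.729 push 1.2 rad 0.71 z -0.44
t 12.95 xy [ 0.5104 -0.0646] r 0.094 th -2.0812 yawz 2.679 push 1.71 rad 1.63 z 0.29
```

```bash
m(){ python3 -c "
from h import *
tang(4)"; }; python3 -m creep '[[-0.004,0.0025,0,0,0,-2.87,0.3],[0,0,0,0,0,0,0.3]]' ; m; python3 -m creep '[[-0.004,0.0025,0,0,0,-2.87,0.3],[0,0,0,0,0,0,0.3]]' ; m
python3 - <<'E'
from h import *
s,p,T,H=wrist()
for b in blobs(p["pixels"],"red",60):
    X=plane(p,b[1],.115,T);print(b,X.round(4),((X-H[:3,3])@H[:3,:3]*1e3).round(1))
cv2.imwrite("pics/w5.png",p["pixels"][:,:,::-1])
E
```

```text
t: 13.2
ee_pos: [0.5062, -0.0621, 0.0854]
tcp_rot: [-1.409, -0.823, 0.823]
force: [1.7, -0.1, 0.1]
grip_width: 0.0255
t 13.35 xy [ 0.5063 -0.0622] r 0.0941 th -2.1317 yawz 2.628 push 1.5 rad 0.48 z 0.01
t: 13.6
ee_pos: [0.5023, -0.0595, 0.0853]
tcp_rot: [-1.424, -0.785, 0.785]
force: [1.5, 0.3, 0.3]
grip_width: 0.0259
t 13.75 xy [ 0.5023 -0.0596] r 0.0941 th -2.1817 yawz 2.578 push 1.53 rad 0.82 z 0.01
([273, 265, 52, 117, 4330], [302.2, 328.3]) [ 0.5    -0.0677  0.115 ] [ -8.1 -29.7  -2.4]
```

View pics/w5.png

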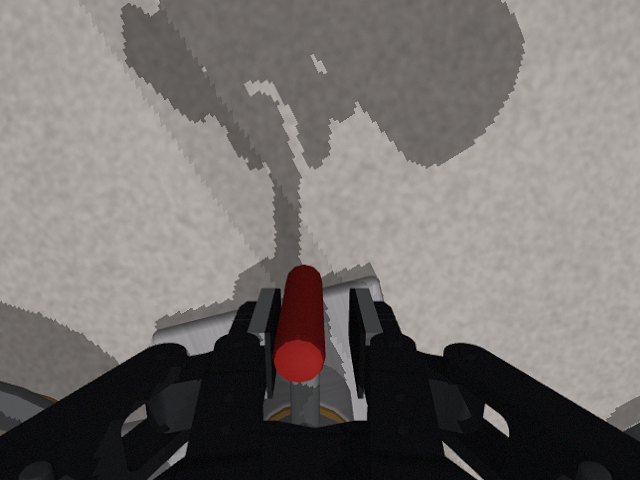

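The post is against the trailing (left) pad and moves with it. I continue the arc.

```bash
m(){ python3 -c "
from h import *
tang(4)"; }; python3 -m creep '[[-0.0038,0.0029,0,0,0,-2.87,0.3],[0,0,0,0,0,0,0.3]]' >/dev/null; m; python3 -m creep '[[-0.0038,0.0029,0,0,0,-2.87,0.3],[0,0,0,0,0,0,0.3]]'  >/dev/null; m; python3 -m creep '[[-0.0035,0.0032,0,0,0,-2.87,0.3],[0,0,0,0,0,0,0.3]]' >/dev/null; m
```

```text
t 14.2 xy [ 0.4984 -0.0567] r 0.0941 th -2.2331 yawz 2.528 push 1.14 rad 0.64 z 0.42
t 14.6 xy [ 0.4948 -0.0537] r 0.0941 th -2.2829 yawz 2.478 push 1.19 rad 1.17 z -0.14
t 15.0 xy [ 0.4912 -0.0506] r 0.0942 th -2.3336 yawz 2.428 push 0.81 rad 1.23 z 0.44
```

```bash
m(){ python3 -c "
from h import *
tang(4)"; };  python3 -m creep '[[-0.0035,0.0032,0,0,0,-2.87,0.3],[0,0,0,0,0,0,0.3]]'  >/dev/null; m; python3 -m creep '[[-0.0031,0.0035,0,0,0,-2.87,0.3],[0,0,0,0,0,0,0.3]]' >/dev/null; m
```

```text
t 15.4 xy [ 0.4878 -0.0474] r 0.0943 th -2.3834 yawz 2.378 push 1.66 rad 1.14 z -0.21
t 15.8 xy [ 0.4846 -0.0439] r 0.0944 th -2.4337 yawz 2.328 push 1.54 rad 1.06 z -0.07
```

```bash
m(){ python3 -c "
from h import *
tang(4)"; };  python3 -m creep '[[-0.0031,0.0035,0,0,0,-2.87,0.3],[0,0,0,0,0,0,0.3]]'  >/dev/null; m; python3 -m creep '[[-0.0027,0.0037,0,0,0,-2.87,0.3],[0,0,0,0,0,0,0.3]]' >/dev/null; m;  python3 -m creep '[[-0.0027,0.0037,0,0,0,-2.87,0.3],[0,0,0,0,0,0,0.3]]' >/dev/null; m
```

```text
t 16.2 xy [ 0.4815 -0.0404] r 0.0945 th -2.4829 yawz 2.278 push 1.58 rad 1.1 z 0.14
t 16.6 xy [ 0.4787 -0.0367] r 0.0946 th -2.5318 yawz 2.228 push 1.01 rad 0.68 z 0.39
t 17.0 xy [ 0.4762 -0.033 ] r 0.0947 th -2.5795 yawz 2.178 push 1.68 rad 1.24 z 0.24
```

```bash
m(){ python3 -c "
from h import *
tang(4)"; };  python3 -m creep '[[-0.0023,0.004,0,0,0,-2.87,0.3],[0,0,0,0,0,0,0.3]]'  >/dev/null; m; python3 -m creep '[[-0.0022,0.0041,0,0,0,-2.87,0.3],[0,0,0,0,0,0,0.3]]' >/dev/null; m;  python3 -m creep '[[-0.0018,0.0043,0,0,0,-2.87,0.3],[0,0,0,0,0,0,0.3]]' >/dev/null; m
```

```text
t 17.4 xy [ 0.4739 -0.029 ] r 0.0947 th -2.6281 yawz 2.128 push 2.28 rad 1.01 z -0.77
t 17.8 xy [ 0.4718 -0.0249] r 0.0946 th -2.6766 yawz 2.077 push 2.76 rad 1.57 z -0.92
t 18.2 xy [ 0.4698 -0.0207] r 0.0945 th -2.7258 yawz 2.027 push 3.63 rad 1.41 z -0.52
```

The push is rising, so the nut has seated at around θ ≈ −2.6. I go on in finer steps, reading both moving and resting force.

```bash
m(){ python3 -c "
from h import *
tang($1)"; };  python3 -m creep '[[-0.0009,0.0022,0,0,0,-1.43,0.3]]'  >/dev/null; m 1; m 4; python3 -m creep '[[-0.0008,0.0022,0,0,0,-1.43,0.3]]' >/dev/null; m 1;m 4;  python3 -m creep '[[-0.0008,0.0022,0,0,0,-1.43,0.3]]' >/dev/null; m 1; m 4
```

```text
t 18.35 xy [ 0.4691 -0.0188] r 0.0944 th -2.7476 yawz 2.001 push 6.1 rad 0.97 z -0.54
t 18.5 xy [ 0.469  -0.0186] r 0.0945 th -2.7496 yawz 2.002 push 5.03 rad 1.18 z -1.11
t 18.65 xy [ 0.4683 -0.0166] r 0.0944 th -2.7719 yawz 1.976 push 5.39 rad 1.52 z -0.93
t 18.8 xy [ 0.4681 -0.0164] r 0.0945 th -2.7741 yawz 1.977 push 4.84 rad 1.03 z -1.23
t 18.95 xy [ 0.4675 -0.0145] r 0.0944 th -2.796 yawz 1.951 push 6.71 rad 2.26 z -1.3
t 19.1 xy [ 0.4673 -0.0143] r 0.0945 th -2.7982 yawz 1.952 push 6.14 rad 1.47 z -1.82
```

```bash
m(){ python3 -c "
from h import *
tang($1)"; };  python3 -m creep '[[-0.0007,0.0022,0,0,0,-1.43,0.3]]'  >/dev/null; m 1; m 8; python3 -m creep '[[-0.0004,0.0011,0,0,0,-0.7,0.3]]' >/dev/null; m 1;m 8
```

```text
t 19.25 xy [ 0.4668 -0.0123] r 0.0944 th -2.8198 yawz 1.926 push 7.16 rad 1.33 z -1.28
t 19.6 xy [ 0.4666 -0.0122] r 0.0945 th -2.8219 yawz 1.927 push 6.12 rad 1.71 z -1.73
t 19.75 xy [ 0.4664 -0.0112] r 0.0944 th -2.8321 yawz 1.915 push 6.39 rad 2.14 z -1.89
t 20.1 xy [ 0.4664 -0.0112] r 0.0944 th -2.8331 yawz 1.915 push 6.69 rad 1.52 z -1.52
```

Push is about 6.7 N resting and 7–8 N moving, so the nut is snug. Release: back off, lift clear, look.

```bash
python3 -m creep '[[0.001,-0.0025,0,0,0,0,0.35],[0.001,-0.003,0,0,0,0,0.4],[0,0,0,0,0,0,0.4]]'; python3 -c "
from h import *
tang(3)
s,p,T,H=wrist()
b=blobs(p['pixels'],'red',60);print(b)"; python3 -m creep '[[0,0,0.01,0,0,0,0.4],[0,0,0.03,0,0,0,0.4],[0,0,0.04,0,0,0,0.4],[0,0,0.05,0,0,0,0.4],[0,0,0.04,0,0,0,0.4]]';  python3 -m creep '[[-0.03,0,0.03,0,0,0,0.4],[-0.04,0,0.03,0,0,0,0.4],[-0.04,0,0,0,0,0,0.4],[-0.03,0,0,0,0,0,0.4],[0,0,0,0,0,0,0.4]]'
python3 - <<'E'
from h import *
a=bot.snapshot("scene");b=bot.snapshot("side");L=[]
for n,p in(("scene",a),("side",b)):
    for c in["yellow","blue","red"]:print(n,c,[x for x in blobs(p["pixels"],c) if 200<x[1][0]<400 and x[1][1]>120])
    u,v=(230,180) if n=="scene" else (260,140)
    L.append(cv2.resize(p["pixels"][v:v+150,u:u+150][:,:,::-1],(400,400),interpolation=cv2.INTER_CUBIC))
cv2.imwrite("pics/c2.png",cv2.hconcat(L))
E
```

```text
t: 20.45
ee_pos: [0.4677, -0.0164, 0.0851]
tcp_rot: [-1.554, -0.268, 0.27]
force: [0.4, -1.2, -1.0]
grip_width: 0.034
t 20.55 xy [ 0.4677 -0.0164] r 0.0948 th -2.7759 yawz 1.914 push 1.89 rad -0.16 z -0.47
[([260, 269, 52, 118, 4299], [287.1, 331.8])]
t: 21.15
ee_pos: [0.4683, -0.0158, 0.259]
tcp_rot: [-1.553, -0.272, 0.268]
force: [1.3, -0.2, -0.9]
grip_width: 0.0341
t: 21.65
ee_pos: [0.3251, -0.0164, 0.3166]
tcp_rot: [-1.551, -0.274, 0.268]
force: [0.7, -0.2, -0.5]
grip_width: 0.0341
scene yellow [([316, 262, 8, 13, 71], [319.6, 267.6])]
scene blue [([294, 229, 25, 30, 346], [306.2, 240.9])]
scene red [([326, 198, 4, 18, 46], [327.3, 206.1])]
side yellow [([320, 166, 6, 15, 67], [322.6, 172.4])]
side blue [([322, 191, 26, 28, 383], [334.8, 207.2])]
side red [([311, 227, 6, 24, 117], [313.3, 238.6])]
```

View pics/c2.png

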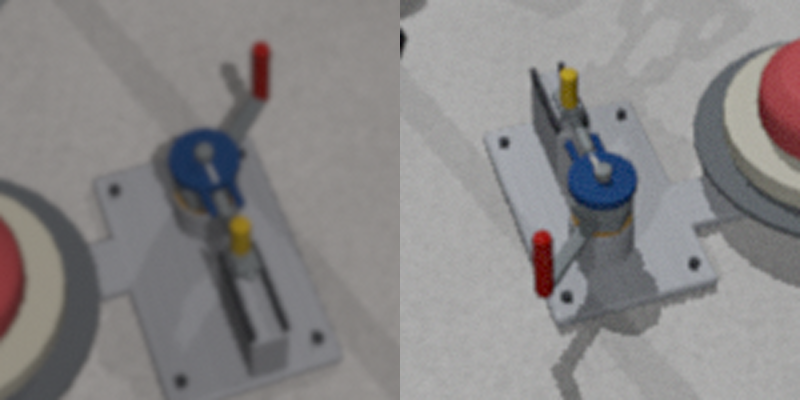

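The keeper is in the fork and the lever has swung. I check how far the post sprang back.

Run:
```python
from h import *
a=bot.snapshot("scene");b=bot.snapshot("side")
print("push reading now",bot.read_state()["force"])
for n,u,v in[("red0",(272,215.3),(371.4,229.9)),("red1",(327.3,206.1),(313.3,238.6)),("yel0",(324.8,280.1),(319,164.3)),("yel1",(319.6,267.6),(322.6,172.4))]:
    X=tri(ray(a,u),ray(b,v));d=X[:2]-C;print(n,X.round(4),"r",np.hypot(*d).round(4),"az",np.arctan2(d[1],d[0]).round(3))
```

```text
push reading now [ 0.2497599  -0.29012914 -0.14412319]
red0 [ 0.5795 -0.0742  0.0899] r 0.0946 az -1.323
red1 [ 0.4706 -0.0247  0.0898] r 0.0955 az -2.684
yel0 [0.5892 0.1267 0.1113] r 0.1141 az 1.278
yel1 [0.5809 0.0998 0.1124] r 0.0859 az 1.28
```

```bash
python3 -c "
from h import *
print(bot.read_state()['joint_velocities'].round(4)); print(bot.sign_off())"
```

```text
[-0.0101  0.024   0.0032 -0.0006  0.0018 -0.0022]
the job is handed in; nothing more can be done
None
```

The screw is locked: the keeper is home in the fork and the jam nut is seated and snug. I handed the job in at about 22 s of the 69 s allowed.

- **Keeper:** I pushed it until it hit its stop, where the force rose from 3 to 11 N with about 0.3 mm of movement. Afterwards its post measured 86 mm from the axis, against 85 mm nominal when home. The last pictures show the fork over the nose.
- **Nut:** I swung the lever about 1.44 rad clockwise. The resistance began to rise after about 1.25 rad. I stopped at about 6.7 N resting; the last readings straight after a step were 6.4 and 7.2 N.
- **After letting go:** The post sprang back about 0.1 rad, more than I expected. By my estimate it is still about 0.05 to 0.1 rad past the point where the nut seated, so it stays loaded.
- **Disagreements:** During the free swing the resting push read about 1.5 N, below the stated 3 N drag. Working from the angle past seating instead gives a peak of about 7 to 8.5 N, still within the 6 to 10 N range.
- **Surroundings:** The arm kept clear of the loose items and its force readings stayed low, but I did not re-measure them at the end. The arm was parked well clear of the jack when I handed in.

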